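# Uncover the sample dish and load the sample carrier into the reader

## Robot

A 7-joint arm with a two-finger parallel gripper is mounted at the origin on a cart in front of the work surface, level with it; the furniture and walls round the work are solid. World frame = base frame: x ahead of the robot, y to its left, z up, the work surface at z = 0. Lengths are in m, angles in rad, forces in N, time in s.
With the tool pointing down it reaches from about 0.425 to 0.925 m from the base axis. Payload 6.8 kg.
Tool frame: the origin (TCP) lies at the very end of the fingers, on their centre line; the grasp point (between the pads) lies 19 mm behind it; z points along the fingers, y is the line along which they close (so a half turn about z gives the same grasp; the last joint's range is limited). The gripper opens to 85 mm and grips with 20 to 120 N. Pads are 22 mm wide; open, the fingers measure 114 mm over their backs; the gripper's body (76 mm by 85 mm) begins 54 mm behind the grasp point. The pads swing forward as they close: fully open they stand 13 mm farther back than shut.
Start: joints at [-1.458, 0.477, 0.022, 1.555, -0.011, 1.109, -0.083], TCP at [0.148, 0.659, 0.231] pointing down, gripper open.
Joint ranges: [-2.96, 2.96], [-0.34, 2.1], [-1.41, 1.46], [0.24, 2.44], [-1.37, 4.51], [0.17, 1.92], [-2.96, 2.96]. Speed limits (rad/s): [2.39, 2.39, 3.14, 3.14, 3.14, 3.14, 3.14].

## Interface

Orientations are given as a unit quaternion [w, x, y, z].
In Python, from station import bot gives the robot as it stands.
- The arm moves only by the tool drive_effector, called after "Emit:" by a JSON object that holds its "fn" and its "kwargs", one argument or row to a line. Schema: {"type":"object","properties":{"plan":{"type":"array","items":{"type":"object","properties":{"sx":{"type":"number"},"sy":{"type":"number"},"sz":{"type":"number"},"yaw":{"type":"number"},"finger_gap":{"type":"number"}},"additionalProperties":false,"required":["finger_gap"]},"minItems":1,"maxItems":20},"grip_force":{"type":"number"},"only":{"type":"string"},"quiet":{"type":"boolean"},"lines":{"type":"string"}},"required":["plan"],"additionalProperties":false}. plan is a list of rows, 1 to 20 of them, each an object with the fields sx, sy, sz (the shift in shares of the most that a row can go, 1 being 50 mm), yaw (a turn about the tool's z in normalised numbers (1 is pi/2 rad)), finger_gap (the opening from 0.0 (shut) to 1.0 (fully open)); a field left out counts as zero (the opening has to be given); each row shifts and turns the commanded pose from where the row before left it, along the tool's axes as they then stand; what a row does not reach is not made up. A row lasts 1/10 s, in which the tool goes at most 0.05 m and 0.15 rad, less where a joint would pass 70% of its speed; a pose out of reach is approached as far as the arm can. The fingers move at their own pace and stop on an object; grip_force is the grip in N (left out, the last holds). Time passes only in rows, so rows that do not move let the fingers close. The tool returns the time, the measured TCP pose, the force, the opening and the grip force at its end. only (a regular expression) keeps the lines of the reply that match it, lines (a string "A,B") keeps lines A to B, and quiet returns only ok. A shift or turn number past 1, either way, is cut back to 1. Input that does not fit is refused with a message, and nothing moves.
- bot.get_obs(): the state, without advancing time (a new reading comes with each control period).
- bot.read_camera(name): name is "side" or "top" or "wrist"; returns the picture (400x640x3 uint8, blue, green, red); there is no depth.
- bot.camera_info(name): a dict with "vertical_fov" (degrees; the focal length in pixels is half the picture's height over the tangent of half this angle, whatever the lens; pixels are square), "cx", "cy" (the principal point, pixels), "view" (4x4, takes a point from world to camera coordinates); the wrist camera has in their place "hand_eye" (4x4, takes a point from camera to tool coordinates, whose origin is the TCP and whose axes are the flange's). Camera axes: x right, y up, looking along -z (the intrinsics and any distortion apply to the point x, -y, -z); pixel columns grow to the right and rows downward; lengths in m; the calibration is good to about 2 mm. A picture is of the moment at which its call begins: read the wrist's pose just before it. camera_info takes no time and is no camera call.
- bot.hand_in(): hands the job in; it is judged then, once.
The state is a dict: "t": time; "q": joint angles; "joint_vel": joint speeds; "joint_torque": joint torques, N m; "eef_pos": TCP position; "tool_rot": TCP orientation; "contact_force": force on the tool from outside, world axes, zero at the start; "torque": the same for the moment, N m; "gripper_width": opening from 0.0 (shut) to 1.0 (fully open); "grasp_force": force on a finger pad.
Only numpy, scipy, OpenCV 4.12 (cv2) and the standard library are available. Lean on these libraries where they do the work, as an engineer would, in place of code of your own. Each camera call takes 0.05 s, during which the arm holds its last target. There are 200 camera calls.

## Task

Lift the lid off the round sample dish by its knob and set it down gently beside it, flat on the bare table with the knob up. Take the sample carrier out of the dish, keep it level, set it down gently on the reader's loading plate and let go of it; then push it from its near end, over the small step and in under the low hood, until it is fully home against the stop. Leave the dish and the other things on the table where they are.

Things in the scene. Friction and masses are not known exactly. Their poses are not given: they have to be found in the camera images.
- dish: round open aluminium sample dish, 158 mm outer and 150 mm inner diameter, 48 mm high, floor 5 mm thick, 1.5 kg, loose on the table. Origin: centre of its underside, z up. It stands to the left or to the right of the robot's midline, the reader on the other side; the table between them is bare at first (the lid fits there, about 0.56 m ahead of the robot)
- lid: loose round steel lid of the dish, about 0.25 kg: disc 162 mm diameter, 5 mm thick, under it a rubber locating plug 144 mm diameter, 6 mm deep, that hangs in the dish's mouth. Origin: centre of the plug's underside (0 when it lies on the table, 42 mm above the dish's underside when on the dish); z up; disc top at z = 11 mm, knob top at z = 39 mm
- knob: the lid's round black knob, fixed on the lid's centre: head 27 mm diameter, 20 mm high, on a 14 mm stem. Origin: on the lid's top face, 11 mm above the lid's origin; the head spans 8 to 28 mm above this origin
- carrier: black block-shaped sample carrier, 100 mm long (its x), 50 mm wide (its y), 18 mm high, about 0.16 kg, three white round samples fixed flush in its top, both ends alike; lies flat on the dish's floor under the lid at the start. Origin: centre of its underside, z up
- reader: grey sample reader fixed to the table, 261 mm long (its x), 130 mm wide (its y); x points away from its open end, roughly away from the robot; z up. Origin on the table, on its centreline. Bare loading plate: x = -135 to -8 mm, full width, top z = 24 mm. Then a 6 mm gap and a step 3 mm down to the stage: top z = 21 mm, x = -2 mm to the stop face at x = 118 mm
- mouth (a point): point of the reader at x = 22 mm, y = 0, z = 21 mm in its frame, axes alike: the front edge of the hood, at stage height. From here on a channel 56 mm wide under the hood (opening 32 mm high, roof top 71 mm above the table), so the carrier can only be pushed in by its near end. Two flared guides 14 mm high lead in; at their tips, x = -9 mm, they are about 80 mm apart
- home (a point): point of the reader at x = 68 mm, y = 0, z = 21 mm in its frame, axes as the reader's: where the carrier's origin is when it is fully home, its long axis along the reader's x; its near end then stands 4 mm out of the hood's front edge, 20 mm past the step
- load (a point): point on the loading plate's top at x = -75 mm, y = 0, z = 24 mm in the reader's frame, axes as the reader's: a good place to set the carrier down, long axis along the reader's x, clear of the guides
- marker: bystander: black marker pen, 135 mm long, lying at the front of the free middle of the table. Origin: centre of its underside
- slide_box: bystander: blue slide box, 120x85x32 mm, behind the free middle of the table. Origin: centre of its underside
- blower: bystander: black rubber air blower standing on its base, 54 mm diameter, 100 mm high, at the right. Origin: centre of its underside
- tape_roll: bystander: roll of cream tape, 82 mm diameter, 19 mm high, lying at the left. Origin: centre of its underside

How it is judged:
By the outcome, as a careful person would: the job done as asked, in the order asked, and still so for the second after the job is handed in, with the robot touching nothing.
It also fails if it takes over 67 s, if anything falls off the work surface, if the arm or the gripper's body presses on something with over 40 N, if the wrist force passes 120 N, or if a joint passes its speed limit or range.

## Working session

There is one attempt and no reset: what is moved stays moved. The work goes in short steps, Python scripts to look and compute and a tool call to move; the robot and the scene stay as the last step left them, time stands still between calls to the robot, and variables do not carry over. Pictures are saved under pics/ and viewed, at most 10 in all, crops included, and the job is handed in when it is done.

```bash
ls; mkdir -p pics; python3 - <<'E'
from station import bot
import cv2,numpy as np
o=bot.get_obs(); print({k:np.round(v,3).tolist() for k,v in o.items()})
for n in("top","side","wrist"): 
    i=bot.camera_info(n); print(n,{k:np.round(v,4).tolist() if not isinstance(v,str) else v for k,v in i.items()})
for n in("top","side"): cv2.imwrite(f"pics/{n}0.png",bot.read_camera(n))
E
```

```text
pics
station.py
{'t': 0.0, 'q': [-1.458, 0.478, 0.022, 1.556, -0.011, 1.109, -0.083], 'joint_vel': [-0.0, -0.0, 0.001, -0.001, -0.002, 0.0, -0.001], 'joint_torque': [0.001, -59.647, 1.608, -28.119, 0.012, 0.009, 0.0], 'eef_pos': [0.148, 0.658, 0.23], 'tool_rot': [-0.0, 0.11, 0.994, -0.001], 'contact_force': [0.821, -0.326, -0.539], 'torque': [-0.047, 0.017, 0.007], 'grasp_force': 0.0, 'gripper_width': 1.006}
top {'vertical_fov': 46.5026, 'cx': 320.3153, 'cy': 198.4052, 'view': [[0.0212, -0.9996, 0.0174, -0.0334], [0.9864, 0.0238, 0.1626, -0.5841], [-0.163, 0.0137, 0.9865, -1.3752], [0.0, 0.0, 0.0, 1.0]]}
side {'vertical_fov': 50.7254, 'cx': 317.5697, 'cy': 204.5194, 'view': [[0.8174, -0.5755, -0.0268, -0.4749], [0.231, 0.2849, 0.9303, -0.1876], [-0.5277, -0.7666, 0.3658, -1.1886], [0.0, 0.0, 0.0, 1.0]]}
wrist {'vertical_fov': 67.3253, 'cx': 315.7153, 'cy': 204.1858, 'hand_eye': [[-0.0002, 0.9562, 0.2926, 0.0743], [1.0, 0.0004, -0.0005, 0.0003], [-0.0005, 0.2926, -0.9562, -0.1425], [0.0, 0.0, 0.0, 1.0]]}
```

View pics/top0.png

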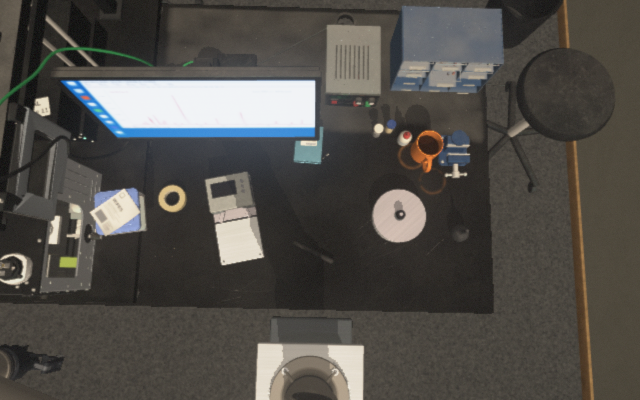

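View pics/side0.png

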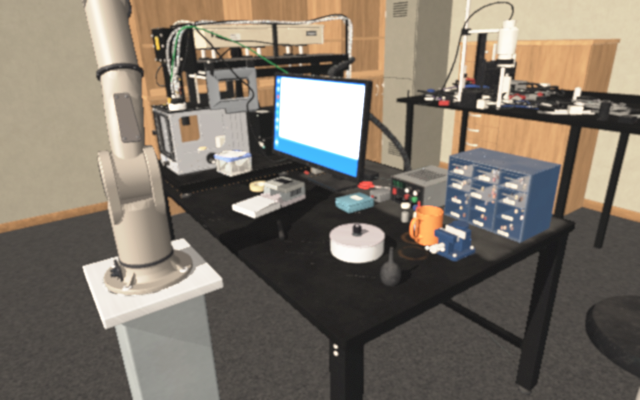

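```bash
cat > h.py <<'E'
from station import bot
import cv2,numpy as np
from scipy.spatial.transform import Rotation as R
def cam(n,obs=None):
    i=bot.camera_info(n); f=200/np.tan(np.radians(i["vertical_fov"])/2)
    if n=="wrist":
        T=np.eye(4); w,x,y,z=obs["tool_rot"]; T[:3,:3]=R.from_quat([x,y,z,w]).as_matrix(); T[:3,3]=obs["eef_pos"]
        c2w=T@np.array(i["hand_eye"])
    else: c2w=np.linalg.inv(i["view"])
    return f,i["cx"],i["cy"],c2w
def px2w(c,u,v,z):
    f,cx,cy,T=c; d=T[:3,:3]@[(u-cx)/f,-(v-cy)/f,-1]; return T[:3,3]+d*(z-T[2,3])/d[2]
def w2px(c,p):
    f,cx,cy,T=c; q=T[:3,:3].T@(np.asarray(p)-T[:3,3]); return np.array([cx-f*q[0]/q[2],cy+f*q[1]/q[2]])
def yaw(obs):  # heading of tool x axis
    w,x,y,z=obs["tool_rot"]; m=R.from_quat([x,y,z,w]).as_matrix(); return m
E
python3 - <<'E'
from h import *
im=cv2.imread("pics/top0.png")
a=cv2.resize(im[165:275,190:280],None,fx=4.5,fy=4.5,interpolation=cv2.INTER_CUBIC)
b=cv2.resize(im[175:255,360:440],None,fx=4.5,fy=4.5,interpolation=cv2.INTER_CUBIC)
o=np.zeros((495,770,3),np.uint8); o[:,:405]=a; o[:360,410:]=b
cv2.imwrite("pics/crop0.png",o)
c=cam("top")
print(px2w(c,400,214,.075),px2w(c,230,191,.07),px2w(c,240,235,.024),px2w(c,313,252,.01))
print({k:v for k,v in bot.camera_info("top").items() if k!="view"})
print(bot.camera_info("wrist").keys())
E
```

```text
[ 0.53874031 -0.25919871  0.075     ] [0.59711855 0.25217861 0.07      ] [0.4692582  0.22288087 0.024     ] [ 0.42312769 -0.00175194  0.01      ]
{'vertical_fov': 46.50261075897812, 'cx': 320.3152920199677, 'cy': 198.4052390866466}
dict_keys(['vertical_fov', 'cx', 'cy', 'hand_eye'])
```

View pics/crop0.png

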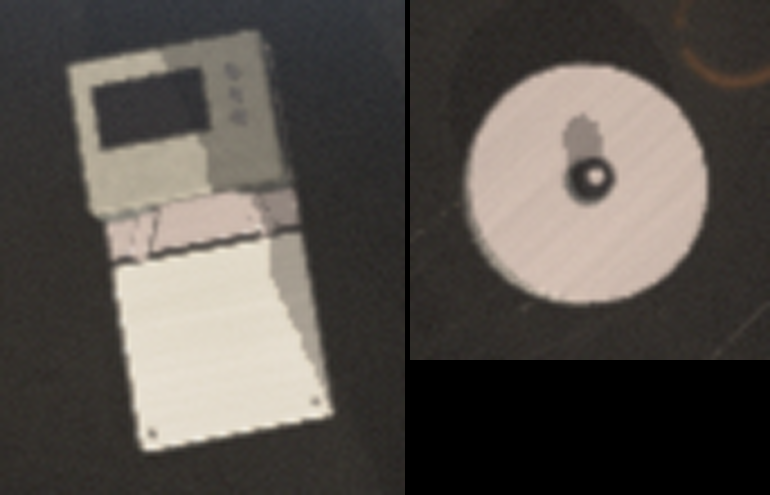

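```bash
python3 - <<'E'
from h import *
from scipy.optimize import least_squares
c=cam("top")
K=lambda x,y,s=190,t=165:(x/4.5+s-.4,y/4.5+t-.4)
print("lid",px2w(c,*K(177,183,360,175),.053),"knob",px2w(c,*K(181,177,360,175),.081))
for p in [(145,452),(333,412),(113,262),(300,228)]: print(px2w(c,*K(*p),.024).round(4))
for p in [(68,65),(262,30),(97,217),(292,185)]: print(px2w(c,*K(*p),.071).round(4))
obj=[(-.135,.065,.024),(-.135,-.065,.024),(-.008,.065,.024),(-.008,-.065,.024),(.126,.065,.071),(.126,-.065,.071),(.022,.065,.071),(.022,-.065,.071)]
pix=np.array([K(*p) for p in [(145,452),(333,412),(113,262),(300,228),(68,65),(262,30),(97,217),(292,185)]])
def pose(q,o): 
    cs,s=np.cos(q[2]),np.sin(q[2]); return np.array([q[0]+cs*o[0]-s*o[1],q[1]+s*o[0]+cs*o[1],o[2]])
def res(q): return np.concatenate([w2px(c,pose(q,o)) for o in obj])-pix.ravel()
r=least_squares(res,[.55,.23,.2],loss='soft_l1'); print(r.x,np.round(r.fun,1))
for n,o in dict(load=(-.075,0,.024),mouth=(.022,0,.021),home=(.068,0,.021)).items(): print(n,pose(r.x,o).round(4))
m=yaw(bot.get_obs()); print("toolx",m[:,0],"tooly",m[:,1])
E
```

```text
lid [ 0.53775511 -0.26005145  0.053     ] knob [ 0.53811766 -0.257543    0.081     ]
[0.3771 0.2733 0.024 ]
[0.4066 0.1482 0.024 ]
[0.5049 0.3022 0.024 ]
[0.5312 0.1759 0.024 ]
[0.6317 0.3299 0.071 ]
[0.6589 0.2014 0.071 ]
[0.5296 0.3045 0.071 ]
[0.554  0.1766 0.071 ]
[0.52301694 0.23879265 0.21231956] [-0.2 -0.1  0.4  0.6  0.4  1.1  0.7  0.8  0.4 -0.3 -0.1 -0.3 -0.8 -0.4
 -1.  -1.4]
load [0.4497 0.223  0.024 ]
mouth [0.5445 0.2434 0.021 ]
home [0.5895 0.2531 0.021 ]
toolx [-9.75724454e-01  2.19001779e-01 -1.07658724e-04] tooly [ 0.21900164  0.97572302 -0.00169572]
```

Careful with the scale: shifts go in shares of 50 mm and turns go in shares of pi/2 rad. That gives: -0.034 m is -0.68, -0.005 m is -0.1.

Emit:
{"fn": "drive_effector", "kwargs": {
  "plan": [
    {"sx": -0.68, "sy": -0.54, "sz": -0.1, "finger_gap": 1},
    {"sx": -0.68, "sy": -0.54, "sz": -0.1, "finger_gap": 1},
    {"sx": -0.68, "sy": -0.54, "sz": -0.1, "finger_gap": 1},
    {"sx": -0.68, "sy": -0.54, "sz": -0.1, "finger_gap": 1},
    {"sx": -0.68, "sy": -0.54, "sz": -0.1, "finger_gap": 1},
    {"sx": -0.68, "sy": -0.54, "sz": -0.1, "finger_gap": 1},
    {"sx": -0.68, "sy": -0.54, "sz": -0.1, "finger_gap": 1},
    {"sx": -0.68, "sy": -0.54, "sz": -0.1, "finger_gap": 1},
    {"sx": -0.68, "sy": -0.54, "sz": -0.1, "finger_gap": 1},
    {"sx": -0.68, "sy": -0.54, "sz": -0.1, "finger_gap": 1},
    {"sx": -0.68, "sy": -0.54, "sz": -0.1, "finger_gap": 1},
    {"sx": -0.68, "sy": -0.54, "sz": -0.1, "finger_gap": 1},
    {"sx": -0.68, "sy": -0.54, "sz": -0.1, "finger_gap": 1},
    {"finger_gap": 1},
    {"finger_gap": 1}
  ],
  "grip_force": 40
}}

```text
t: 1.6
eef_pos: [0.5025, 0.2183, 0.296]
tool_rot: [-0.0, 0.112, 0.994, -0.0]
contact_force: [-0.4, 0.4, -0.2]
gripper_width: 0.995
grasp_force: 0.0
```

```bash
python3 - <<'E'
from h import *
o=bot.get_obs(); im=bot.read_camera("wrist"); cv2.imwrite("pics/w1.png",im); np.save("w1.npy",np.r_[o["eef_pos"],o["tool_rot"]])
print(o["eef_pos"],o["tool_rot"],np.abs(o["joint_vel"]).max())
c=cam("wrist",o)
q=[.523,.2388,.2123]
for p in [(-.135,.065,.024),(-.135,-.065,.024),(-.008,.065,.024),(.126,.065,.071),(.126,-.065,.071)]:
    cs,s=np.cos(q[2]),np.sin(q[2]); print(w2px(c,[q[0]+cs*p[0]-s*p[1],q[1]+s*p[0]+cs*p[1],p[2]]).round(1))
E
```

```text
[0.50249373 0.21830012 0.29602023] [-2.35259446e-04  1.11533965e-01  9.93760584e-01 -1.48103094e-04] 0.04399142066772856
[336.4  62.6]
[245.9 108.3]
[373.7 154.3]
[417.3 249.9]
[328.9 285.8]
```

View pics/w1.png

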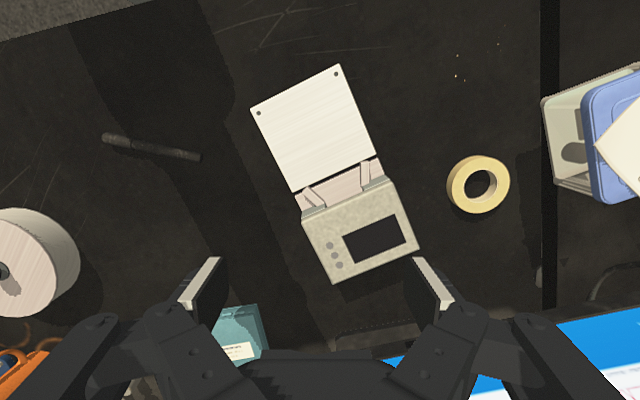

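```bash
cat > rd.py <<'E'
from h import *
from scipy.optimize import least_squares
OBJ=np.array([(-.135,.065,.024),(-.135,-.065,.024),(-.008,.065,.024),(-.008,-.065,.024),(.126,.065,.071),(.126,-.065,.071)])
def pose(q,o): 
    cs,s=np.cos(q[2]),np.sin(q[2]); return np.array([q[0]+cs*o[0]-s*o[1],q[1]+s*o[0]+cs*o[1],o[2]])
def wcam(f):
    a=np.load(f); return cam("wrist",dict(eef_pos=a[:3],tool_rot=a[3:]))
def fit(c,obj,pix,x0=(.523,.239,.212)):
    res=lambda q:(np.array([w2px(c,pose(q,o)) for o in obj])-pix).ravel()
    r=least_squares(res,x0,loss='soft_l1'); return r.x,np.round(r.fun,1)
def sub(im,p,w=4):
    return cv2.cornerSubPix(cv2.cvtColor(im,cv2.COLOR_BGR2GRAY),np.float32(p).reshape(-1,1,2),(w,w),(-1,-1),(3,40,.01)).reshape(-1,2)
E
python3 - <<'E'
from rd import *
im=cv2.imread("pics/w1.png"); p=sub(im,[(339,65),(250,107),(382,156),(293,192),(420,250),(334,284)]); print(p.round(1).tolist())
print(fit(wcam("w1.npy"),OBJ,p))
print(fit(wcam("w1.npy"),OBJ[[0,1,4,5]],p[[0,1,4,5]]))
im=cv2.imread("pics/top0.png"); p=sub(im,[(221.8,265),(263.6,256.2),(214.7,222.8),(256.3,215.3),(204.7,179),(247.8,171.3)],3); print(p.round(1).tolist())
print(fit(cam("top"),OBJ,p))
im=cv2.imread("pics/w1.png")
cv2.imwrite("pics/w1c.png",cv2.resize(im[50:300,230:440],None,fx=2.4,fy=2.4,interpolation=cv2.INTER_CUBIC))
E
```

```text
[[338.29998779296875, 62.599998474121094], [249.10000610351562, 108.5999984741211], [382.0, 156.0], [293.5, 193.10000610351562], [419.3999938964844, 248.39999389648438], [332.20001220703125, 284.3999938964844]]
(array([0.52383159, 0.24311952, 0.21669401]), array([ 1. , -0.2, -0.2, -0.1, -5.2, -2. , -1.4, -0.1,  1.4,  1.1,  0.3,
        1.3]))
(array([0.52314629, 0.242376  , 0.21824191]), array([ 0.1, -0.6, -1. , -0.3,  0.9,  0.6, -0.1,  1. ]))
[[221.5, 264.79998779296875], [263.5, 256.5], [215.1999969482422, 223.5], [255.6999969482422, 215.6999969482422], [204.60000610351562, 179.39999389648438], [246.39999389648438, 171.1999969482422]]
(array([0.52323121, 0.24062458, 0.21979589]), array([-0.2,  0.2,  0.2, -0. , -0.6,  0.5,  0.7,  0.1, -0.4, -0.4,  0.3,
       -0.4]))
```

Scaled: -0.04 m is -0.8, 0.005 m is 0.1, -0.112 rad / 1.5708 = -0.0713.

Emit:
{"fn": "drive_effector", "kwargs": {
  "plan": [
    {"yaw": -0.0713, "finger_gap": 1},
    {"yaw": -0.071, "finger_gap": 1},
    {"sx": -0.05, "sy": -0.8, "sz": 0.1, "finger_gap": 1},
    {"sx": -0.05, "sy": -0.8, "sz": 0.1, "finger_gap": 1},
    {"sx": -0.05, "sy": -0.8, "sz": 0.1, "finger_gap": 1},
    {"sx": -0.05, "sy": -0.8, "sz": 0.1, "finger_gap": 1},
    {"sx": -0.05, "sy": -0.8, "sz": 0.1, "finger_gap": 1},
    {"sx": -0.05, "sy": -0.8, "sz": 0.1, "finger_gap": 1},
    {"sx": -0.05, "sy": -0.8, "sz": 0.1, "finger_gap": 1},
    {"sx": -0.05, "sy": -0.8, "sz": 0.1, "finger_gap": 1},
    {"sx": -0.05, "sy": -0.8, "sz": 0.1, "finger_gap": 1},
    {"sx": -0.05, "sy": -0.8, "sz": 0.1, "finger_gap": 1},
    {"sx": -0.05, "sy": -0.8, "sz": 0.1, "finger_gap": 1},
    {"sx": -0.05, "sy": -0.8, "sz": 0.1, "finger_gap": 1},
    {"finger_gap": 1},
    {"finger_gap": 1}
  ]
}}

```text
t: 3.25
eef_pos: [0.5336, -0.2596, 0.2355]
tool_rot: [-0.001, -0.002, 1.0, 0.0]
contact_force: [-0.1, 0.8, 0.6]
gripper_width: 1.003
grasp_force: 0.0
```

```bash
python3 - <<'E'
from h import *
o=bot.get_obs(); im=bot.read_camera("wrist"); cv2.imwrite("pics/w2.png",im); np.save("w2.npy",np.r_[o["eef_pos"],o["tool_rot"]])
c=cam("wrist",o)
print(w2px(c,[.538,-.2585,.081]),w2px(c,[.538,-.2585,.053]))
E
```

```text
[316.28004033 192.88327044] [316.19648706 186.44761923]
```

View pics/w2.png

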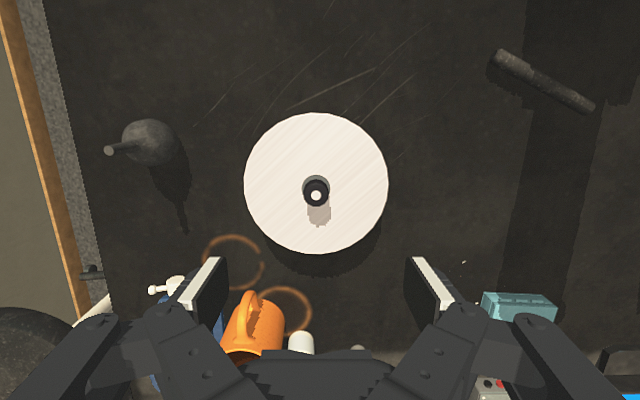

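```bash
cat > lid.py <<'E'
from rd import *
def lidfit(im,c,z,r,x0,lo,hi,seed):
    g=cv2.GaussianBlur(cv2.cvtColor(im,cv2.COLOR_BGR2GRAY),(3,3),0)
    m=cv2.inRange(g,lo,hi); n,l,st,ce=cv2.connectedComponentsWithStats(m); k=l[seed[1],seed[0]]
    ct=max(cv2.findContours(np.uint8(l==k),0,cv2.CHAIN_APPROX_NONE)[0],key=cv2.contourArea)
    h=cv2.convexHull(ct).reshape(-1,2)
    w=np.array([px2w(c,u,v,z)[:2] for u,v in h])
    f=least_squares(lambda q:np.hypot(*(w-q[:2]).T)-q[2],[*x0,r],loss='soft_l1',f_scale=.001); return f.x, np.abs(f.fun).mean()
E
python3 - <<'E'
from lid import *
im=cv2.imread("pics/w2.png"); c=wcam("w2.npy")
print(lidfit(im,c,.053,.081,(.538,-.259),120,255,(280,160)))
print(px2w(c,316,191,.075))
E
```

```text
(array([ 0.53962567, -0.25926531,  0.08075415]), np.float64(0.00011548061180344212))
[ 0.53755851 -0.2587732   0.075     ]
```

Scaled: 0.04 m is 0.8, -0.0054 m is -0.108.

Emit:
{"fn": "drive_effector", "kwargs": {
  "plan": [
    {"sx": -0.108, "sy": 0.012, "sz": 0.8, "finger_gap": 1},
    {"sz": 0.8, "finger_gap": 1},
    {"sz": 0.8, "finger_gap": 1},
    {"sz": 0.6, "finger_gap": 1},
    {"sz": 0.3, "finger_gap": 1},
    {"sz": 0.16, "finger_gap": 1},
    {"sz": 0.1, "finger_gap": 1},
    {"finger_gap": 1},
    {"finger_gap": 1}
  ]
}}

```text
t: 4.2
eef_pos: [0.5398, -0.2602, 0.0595]
tool_rot: [0.001, -0.001, 1.0, -0.0]
contact_force: [-0.5, -0.3, -0.2]
gripper_width: 1.002
grasp_force: 0.0
```

Emit:
{"fn": "drive_effector", "kwargs": {
  "plan": [
    {"finger_gap": 0.5},
    {"finger_gap": 0.4},
    {"finger_gap": 0.3},
    {"finger_gap": 0.2},
    {"finger_gap": 0.1},
    {"finger_gap": 0},
    {"finger_gap": 0},
    {"finger_gap": 0}
  ],
  "grip_force": 50
}}

```text
t: 5.0
eef_pos: [0.5391, -0.26, 0.0587]
tool_rot: [0.0, -0.001, 1.0, 0.0]
contact_force: [-1.3, 1.0, 5.8]
gripper_width: 0.296
grasp_force: 48.9
```

Scaled: -0.025 m is -0.5, -0.02 m is -0.4.

Emit:
{"fn": "drive_effector", "kwargs": {
  "plan": [
    {"sz": -0.06, "finger_gap": 0},
    {"sz": -0.12, "finger_gap": 0},
    {"sz": -0.2, "finger_gap": 0},
    {"sz": -0.4, "finger_gap": 0},
    {"sz": -0.5, "finger_gap": 0},
    {"sz": -0.32, "finger_gap": 0},
    {"finger_gap": 0}
  ]
}}

```text
t: 5.7
eef_pos: [0.5404, -0.2609, 0.1411]
tool_rot: [0.002, -0.001, 1.0, -0.001]
contact_force: [0.0, -0.7, -2.1]
gripper_width: 0.298
grasp_force: 49.3
```

Emit:
{"fn": "drive_effector", "kwargs": {
  "plan": [
    {"sx": -0.02, "sy": 0.24, "finger_gap": 0},
    {"sx": -0.04, "sy": 0.5, "finger_gap": 0},
    {"sx": -0.06, "sy": 0.7, "finger_gap": 0},
    {"sx": -0.06, "sy": 0.7, "finger_gap": 0},
    {"sx": -0.06, "sy": 0.7, "finger_gap": 0},
    {"sx": -0.06, "sy": 0.7, "finger_gap": 0},
    {"sx": -0.06, "sy": 0.7, "finger_gap": 0},
    {"sx": -0.04, "sy": 0.5, "finger_gap": 0},
    {"sx": -0.02, "sy": 0.26, "finger_gap": 0},
    {"sy": 0.14, "finger_gap": 0},
    {"finger_gap": 0},
    {"finger_gap": 0}
  ]
}}

```text
t: 6.9
eef_pos: [0.5589, -0.0045, 0.1381]
tool_rot: [-0.0, -0.0, 1.0, -0.0]
contact_force: [0.3, -0.4, -2.8]
gripper_width: 0.294
grasp_force: 49.5
```

```bash
python3 - <<'E'
from h import *
im=bot.read_camera("side"); cv2.imwrite("pics/s3.png",np.hstack([cv2.resize(im[150:300,220:460],None,fx=3.3,fy=3.3,interpolation=cv2.INTER_CUBIC)]))
E
```

```text
(no output)
```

View pics/s3.png

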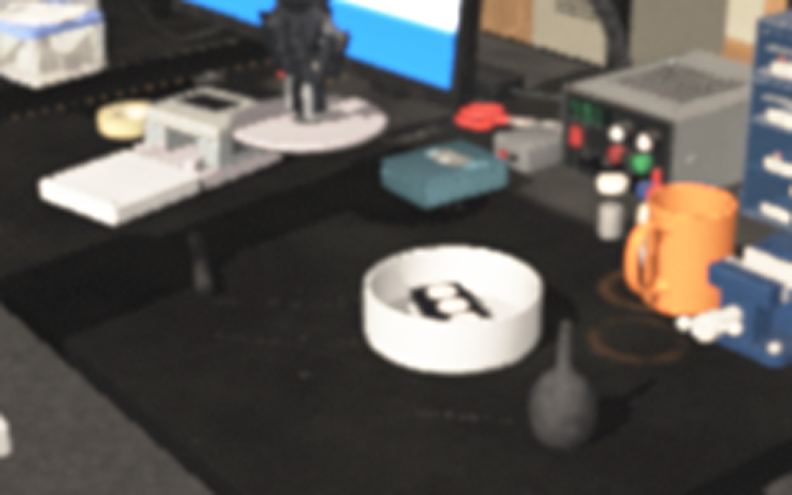

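Scaled: 0.03 m is 0.6, 0.02 m is 0.4.

Emit:
{"fn": "drive_effector", "kwargs": {
  "plan": [
    {"sz": 0.4, "finger_gap": 0},
    {"sz": 0.6, "finger_gap": 0},
    {"sz": 0.6, "finger_gap": 0},
    {"sz": 0.4, "finger_gap": 0},
    {"sz": 0.2, "finger_gap": 0},
    {"sz": 0.08, "finger_gap": 0},
    {"finger_gap": 0},
    {"finger_gap": 0}
  ]
}}

```text
t: 7.75
eef_pos: [0.5601, -0.0032, 0.0253]
tool_rot: [0.001, -0.001, 1.0, 0.0]
contact_force: [1.0, -0.5, -2.6]
gripper_width: 0.292
grasp_force: 49.5
```

Emit:
{"fn": "drive_effector", "kwargs": {
  "plan": [
    {"sz": 0.02, "finger_gap": 0},
    {"sz": 0.02, "finger_gap": 0},
    {"sz": 0.02, "finger_gap": 0},
    {"finger_gap": 0},
    {"finger_gap": 0}
  ]
}}

```text
t: 8.25
eef_pos: [0.5592, -0.0029, 0.0213]
tool_rot: [-0.0, -0.001, 1.0, 0.0]
contact_force: [-0.1, -0.3, -2.5]
gripper_width: 0.295
grasp_force: 49.5
```

Scaled: 0.001 m is 0.02.

Emit:
{"fn": "drive_effector", "kwargs": {
  "plan": [
    {"sz": 0.02, "finger_gap": 0},
    {"sz": 0.02, "finger_gap": 0},
    {"sz": 0.02, "finger_gap": 0},
    {"finger_gap": 0}
  ]
}}

```text
t: 8.65
eef_pos: [0.5591, -0.0029, 0.0181]
tool_rot: [-0.0, -0.001, 1.0, -0.0]
contact_force: [0.1, 0.9, -2.7]
gripper_width: 0.295
grasp_force: 49.5
```

Emit:
{"fn": "drive_effector", "kwargs": {
  "plan": [
    {"sz": 0.02, "finger_gap": 0},
    {"finger_gap": 0},
    {"finger_gap": 0}
  ]
}}

```text
t: 8.95
eef_pos: [0.5592, -0.0029, 0.0173]
tool_rot: [-0.0, -0.001, 1.0, 0.0]
contact_force: [0.0, -0.0, -2.7]
gripper_width: 0.298
grasp_force: 49.5
```

Scaled: 0.001 m is 0.02.

Emit:
{"fn": "drive_effector", "kwargs": {
  "plan": [
    {"sz": 0.02, "finger_gap": 0},
    {"finger_gap": 0},
    {"finger_gap": 0}
  ]
}}

```text
t: 9.25
eef_pos: [0.5594, -0.0029, 0.0167]
tool_rot: [0.0, -0.001, 1.0, 0.0]
contact_force: [-1.8, 0.4, 3.4]
gripper_width: 0.297
grasp_force: 50.1
```

Emit:
{"fn": "drive_effector", "kwargs": {
  "plan": [
    {"sz": 0.02, "finger_gap": 0},
    {"finger_gap": 0},
    {"finger_gap": 0}
  ]
}}

```text
t: 9.55
eef_pos: [0.5594, -0.0029, 0.0166]
tool_rot: [0.0, -0.001, 1.0, 0.0]
contact_force: [-4.8, -0.0, 14.6]
gripper_width: 0.298
grasp_force: 51.3
```

Scaled: -0.04 m is -0.8, -0.03 m is -0.6.

Emit:
{"fn": "drive_effector", "kwargs": {
  "plan": [
    {"sz": -0.02, "finger_gap": 0},
    {"finger_gap": 0.5},
    {"finger_gap": 0.8},
    {"finger_gap": 1},
    {"finger_gap": 1},
    {"finger_gap": 1},
    {"finger_gap": 1},
    {"sz": -0.4, "finger_gap": 1},
    {"sz": -0.8, "finger_gap": 1},
    {"sz": -0.8, "finger_gap": 1},
    {"sx": 0.04, "sy": -0.6, "sz": -0.6, "finger_gap": 1},
    {"sx": 0.08, "sy": -0.8, "sz": -0.6, "finger_gap": 1},
    {"sx": 0.08, "sy": -0.8, "sz": -0.6, "finger_gap": 1},
    {"sx": 0.08, "sy": -0.8, "sz": -0.4, "finger_gap": 1},
    {"sx": 0.08, "sy": -0.8, "finger_gap": 1},
    {"sx": 0.08, "sy": -0.8, "finger_gap": 1},
    {"sx": 0.06, "sy": -0.54, "finger_gap": 1},
    {"finger_gap": 1},
    {"finger_gap": 1}
  ]
}}

```text
t: 11.45
eef_pos: [0.5346, -0.26, 0.2259]
tool_rot: [-0.0, -0.001, 1.0, 0.0]
contact_force: [-0.2, 0.4, 0.3]
gripper_width: 0.997
grasp_force: 0.0
```

```bash
python3 - <<'E'
from lid import *
o=bot.get_obs(); im=bot.read_camera("wrist"); cv2.imwrite("pics/w4.png",im); np.save("w4.npy",np.r_[o["eef_pos"],o["tool_rot"]])
cv2.imwrite("pics/w4c.png",cv2.resize(im[60:310,190:590],None,fx=2,fy=2,interpolation=cv2.INTER_CUBIC))
E
```

```text
(no output)
```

View pics/w4c.png

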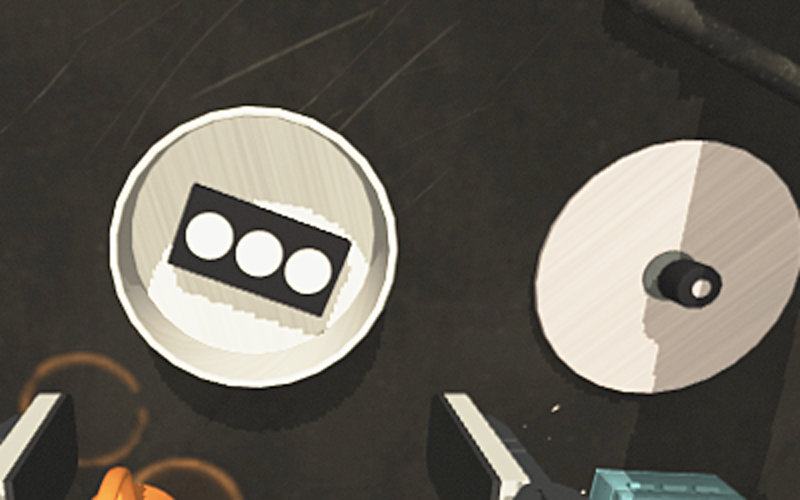

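```bash
python3 - <<'E'
from lid import *
im=cv2.imread("pics/w4.png"); c=wcam("w4.npy")
K=lambda p:(p[0]/2+190-.25,p[1]/2+60-.25)
P=np.float32([K(p) for p in [(195,184),(351,240),(322,316),(169,262)]])
W=np.array([px2w(c,*p,.023)[:2] for p in P]); print(W.round(4).tolist(),W.mean(0))
print("sides",[np.hypot(*(W[i]-W[i-1])).round(4) for i in range(4)], "heads",[np.arctan2(*(W[b]-W[a])[::-1]).round(3) for a,b in((0,1),(3,2))])
S=np.array([px2w(c,*K(p),.023)[:2] for p in [(209,236),(259,253.5),(308,271)]]); print(S.round(4).tolist(),np.arctan2(*(S[2]-S[0])[::-1]))
print("dish rim ctr",px2w(c,*K((253,247)),.048)); q=bot.get_obs()["q"]; print(q)
print("knob",px2w(c,*K((690,285)),.035))
E
```

```text
[[0.5035, -0.2921], [0.536, -0.2014], [0.5834, -0.2168], [0.5495, -0.3088]] [ 0.54309351 -0.25476794]
sides [np.float64(0.0489), np.float64(0.0963), np.float64(0.0497), np.float64(0.098)] heads [np.float64(1.226), np.float64(1.218)]
[[0.5337, -0.2847], [0.5442, -0.2554], [0.5549, -0.2261]] 1.2236778177297651
dish rim ctr [ 0.5345248  -0.25901161  0.048     ]
[-0.07700097  0.3853367   0.55211122  1.78920453 -0.23239121  1.03265517
  2.13661704]
knob [ 0.55987591 -0.00556894  0.035     ]
```

Scaled: 0.03 m is 0.6, 0.02 m is 0.4, 0.15 rad / 1.5708 = 0.0955.

Emit:
{"fn": "drive_effector", "kwargs": {
  "plan": [
    {"yaw": 0.0955, "finger_gap": 1},
    {"yaw": 0.0955, "finger_gap": 1},
    {"yaw": 0.0955, "finger_gap": 1},
    {"yaw": 0.0955, "finger_gap": 1},
    {"yaw": 0.0955, "finger_gap": 1},
    {"yaw": 0.0955, "finger_gap": 1},
    {"yaw": 0.0955, "finger_gap": 1},
    {"yaw": 0.0955, "finger_gap": 1},
    {"yaw": 0.0955, "finger_gap": 1},
    {"yaw": 0.0955, "finger_gap": 1},
    {"yaw": 0.0955, "finger_gap": 1},
    {"yaw": 0.0955, "finger_gap": 1},
    {"yaw": 0.0758, "finger_gap": 1},
    {"sx": 0.15, "sy": 0.134, "sz": 0.4, "finger_gap": 0.9},
    {"sz": 0.6, "finger_gap": 0.85},
    {"sz": 0.6, "finger_gap": 0.85},
    {"finger_gap": 0.85},
    {"finger_gap": 0.85}
  ]
}}

```text
t: 13.3
eef_pos: [0.5441, -0.2538, 0.1463]
tool_rot: [-0.0, 0.818, 0.576, -0.0]
contact_force: [-0.3, -0.4, 0.7]
gripper_width: 0.847
grasp_force: 0.0
```

```bash
python3 - <<'E'
from lid import *
o=bot.get_obs(); im=bot.read_camera("wrist"); cv2.imwrite("pics/w5.png",im); np.save("w5.npy",np.r_[o["eef_pos"],o["tool_rot"]])
c=cam("wrist",o); print(o["q"].round(2),o["eef_pos"],yaw(o)[:2,:2].round(4))
h=cv2.HoughCircles(cv2.GaussianBlur(cv2.cvtColor(im,6),(3,3),0),cv2.HOUGH_GRADIENT,1,18,param1=120,param2=15,minRadius=8,maxRadius=18)
for x in h[0]: print(x.round(1), px2w(c,x[0],x[1],.023)[:2].round(4))
print("expect",w2px(c,[.5435,-.2552,.023]))
cv2.imwrite("pics/w5c.png",cv2.resize(im[60:360,120:520],None,fx=2,fy=2,interpolation=cv2.INTER_CUBIC))
E
```

```text
[-0.32  0.63  0.93  1.86 -0.61  0.97  0.54] [ 0.54409974 -0.25382146  0.1463079 ] [[ 0.3372  0.9414]
 [ 0.9414 -0.3372]]
[316.5 166.5  15.8] [ 0.5547 -0.2269]
[316.5 199.5  14.1] [ 0.5444 -0.2557]
[317.5 231.5  13.2] [ 0.5346 -0.2859]
[555.5 245.5  13. ] [ 0.746 -0.377]
[508.5 244.5  17.4] [ 0.7035 -0.3606]
[569.5 137.5  15. ] [ 0.7694 -0.277 ]
[585.5  30.5  10.6] [ 0.7899 -0.1968]
expect [315.40929173 199.30070638]
```

View pics/w5c.png

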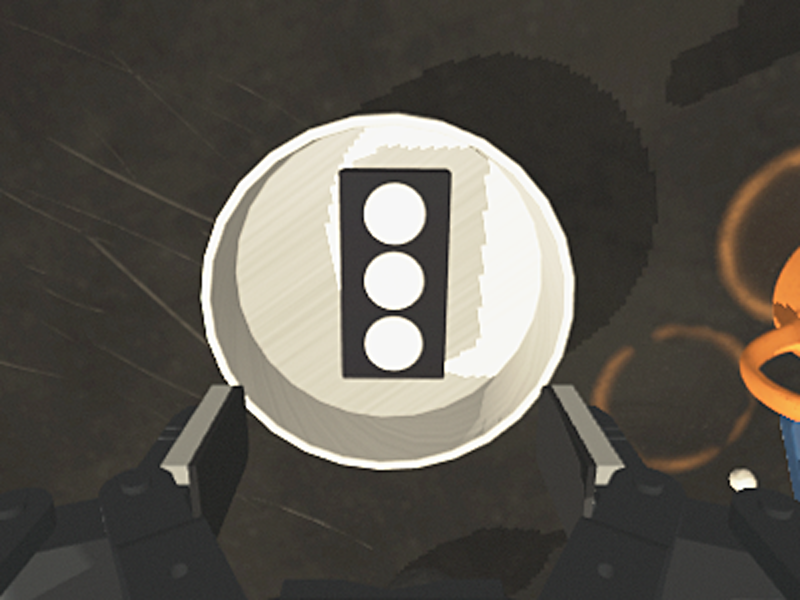

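Scaled: 0.03 m is 0.6, -0.002 m is -0.04.

Emit:
{"fn": "drive_effector", "kwargs": {
  "plan": [
    {"sx": -0.04, "sy": 0.022, "sz": 0.4, "finger_gap": 0.85},
    {"sz": 0.6, "finger_gap": 0.85},
    {"sz": 0.6, "finger_gap": 0.85},
    {"sz": 0.4, "finger_gap": 0.85},
    {"sz": 0.3, "finger_gap": 0.85},
    {"sz": 0.2, "finger_gap": 0.85},
    {"finger_gap": 0.85},
    {"finger_gap": 0.85}
  ]
}}

```text
t: 14.15
eef_pos: [0.5448, -0.2576, 0.0221]
tool_rot: [0.001, 0.818, 0.575, 0.0]
contact_force: [0.3, -0.4, 0.2]
gripper_width: 0.855
grasp_force: 0.0
```

Emit:
{"fn": "drive_effector", "kwargs": {
  "plan": [
    {"sz": 0.08, "finger_gap": 0.85},
    {"sz": 0.08, "finger_gap": 0.85},
    {"sz": 0.06, "finger_gap": 0.85},
    {"finger_gap": 0.85},
    {"finger_gap": 0.85}
  ]
}}

```text
t: 14.65
eef_pos: [0.5441, -0.2572, 0.0101]
tool_rot: [-0.0, 0.818, 0.575, -0.0]
contact_force: [-0.4, -0.5, 0.1]
gripper_width: 0.846
grasp_force: 0.0
```

Scaled: 0.002 m is 0.04.

Emit:
{"fn": "drive_effector", "kwargs": {
  "plan": [
    {"sz": 0.04, "finger_gap": 0.8},
    {"finger_gap": 0.72},
    {"finger_gap": 0.66},
    {"finger_gap": 0.6},
    {"finger_gap": 0.55},
    {"finger_gap": 0.5},
    {"finger_gap": 0.4},
    {"finger_gap": 0.4}
  ],
  "grip_force": 40
}}

```text
t: 15.45
eef_pos: [0.5442, -0.2573, 0.0084]
tool_rot: [0.0, 0.818, 0.575, 0.0]
contact_force: [-2.4, 0.9, 5.2]
gripper_width: 0.571
grasp_force: 42.4
```

Scaled: -0.03 m is -0.6, -0.025 m is -0.5.

Emit:
{"fn": "drive_effector", "kwargs": {
  "plan": [
    {"sz": -0.06, "finger_gap": 0.4},
    {"sz": -0.14, "finger_gap": 0.4},
    {"sz": -0.3, "finger_gap": 0.4},
    {"sz": -0.5, "finger_gap": 0.4},
    {"sz": -0.6, "finger_gap": 0.4},
    {"sz": -0.4, "finger_gap": 0.4},
    {"finger_gap": 0.4}
  ]
}}

```text
t: 16.15
eef_pos: [0.5458, -0.2584, 0.1117]
tool_rot: [0.002, 0.818, 0.575, 0.002]
contact_force: [0.2, -0.3, -1.0]
gripper_width: 0.574
grasp_force: 41.8
```

Emit:
{"fn": "drive_effector", "kwargs": {
  "plan": [
    {"sx": 0.32, "sy": -0.194, "finger_gap": 0.4},
    {"sx": 0.65, "sy": -0.388, "finger_gap": 0.4},
    {"sx": 0.65, "sy": -0.388, "finger_gap": 0.4},
    {"sx": 0.65, "sy": -0.388, "finger_gap": 0.4},
    {"sx": 0.65, "sy": -0.388, "finger_gap": 0.4},
    {"sx": 0.65, "sy": -0.388, "finger_gap": 0.4},
    {"sx": 0.65, "sy": -0.388, "finger_gap": 0.4},
    {"sx": 0.65, "sy": -0.388, "finger_gap": 0.4},
    {"sx": 0.65, "sy": -0.388, "finger_gap": 0.4},
    {"sx": 0.65, "sy": -0.388, "finger_gap": 0.4},
    {"sx": 0.65, "sy": -0.388, "finger_gap": 0.4},
    {"sx": 0.65, "sy": -0.388, "finger_gap": 0.4},
    {"sx": 0.65, "sy": -0.388, "finger_gap": 0.4},
    {"sx": 0.32, "sy": -0.194, "finger_gap": 0.4},
    {"finger_gap": 0.4}
  ]
}}

```text
t: 17.65
eef_pos: [0.4485, 0.2287, 0.1074]
tool_rot: [-0.0, 0.816, 0.577, -0.0]
contact_force: [0.8, -0.5, -2.3]
gripper_width: 0.571
grasp_force: 41.9
```

Emit:
{"fn": "drive_effector", "kwargs": {
  "plan": [
    {"yaw": 0.0917, "finger_gap": 0.4},
    {"yaw": 0.0917, "finger_gap": 0.4},
    {"yaw": 0.0917, "finger_gap": 0.4},
    {"yaw": 0.0917, "finger_gap": 0.4},
    {"yaw": 0.0917, "finger_gap": 0.4},
    {"yaw": 0.0917, "finger_gap": 0.4},
    {"yaw": 0.091, "finger_gap": 0.4},
    {"finger_gap": 0.4},
    {"finger_gap": 0.4}
  ]
}}

```text
t: 18.55
eef_pos: [0.4497, 0.2244, 0.1079]
tool_rot: [0.0, 0.994, 0.11, -0.0]
contact_force: [0.5, -0.5, -1.7]
gripper_width: 0.574
grasp_force: 41.8
```

```bash
python3 - <<'E'
from h import *
o=bot.get_obs(); m=yaw(o); print(o["q"].round(2),"yhead",np.arctan2(m[1,1],m[0,1]),"target",.218-np.pi/2)
d=np.array([.4498,.2253,0])-o["eef_pos"]; print("tool d",m.T@d)
im=bot.read_camera("wrist"); cv2.imwrite("pics/w6.png",im); np.save("w6.npy",np.r_[o["eef_pos"],o["tool_rot"]])
E
```

```text
[-1.46  0.76  1.26  2.12 -0.91  0.97 -1.04] yhead -1.349991435685182 target -1.3527963267948966
tool d [ 0.00028836 -0.00099743  0.107919  ]
```

View pics/w6.png

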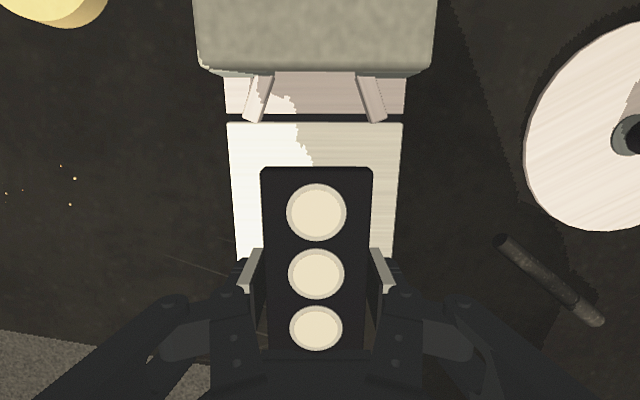

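Scaled: 0.025 m is 0.5, -0.001 m is -0.02.

```bash
python3 -c "
from rd import *
c=wcam('w6.npy'); a=px2w(c,227,123,.024); b=px2w(c,404,123,.024); m=(a+b)/2; print(a,b,m, m-.67*0, pose([.523,.2415,.218],(-.008,0,.024)))"
```

```text
[0.50161156 0.30233003 0.024     ] [0.52981144 0.17657171 0.024     ] [0.5157115  0.23945087 0.024     ] [0.5157115  0.23945087 0.024     ] [0.51518934 0.23976978 0.024     ]
```

Emit:
{"fn": "drive_effector", "kwargs": {
  "plan": [
    {"sy": -0.02, "sz": 0.3, "finger_gap": 0.4},
    {"sz": 0.5, "finger_gap": 0.4},
    {"sz": 0.4, "finger_gap": 0.4},
    {"sz": 0.2, "finger_gap": 0.4},
    {"sz": 0.08, "finger_gap": 0.4},
    {"finger_gap": 0.4},
    {"finger_gap": 0.4}
  ]
}}

```text
t: 19.3
eef_pos: [0.4501, 0.2263, 0.0348]
tool_rot: [-0.0, 0.994, 0.109, 0.001]
contact_force: [-0.2, -0.1, -0.4]
gripper_width: 0.57
grasp_force: 41.8
```

Emit:
{"fn": "drive_effector", "kwargs": {
  "plan": [
    {"sz": 0.04, "finger_gap": 0.4},
    {"sz": 0.02, "finger_gap": 0.4},
    {"finger_gap": 0.4},
    {"finger_gap": 0.4}
  ]
}}

```text
t: 19.7
eef_pos: [0.4496, 0.2263, 0.0312]
tool_rot: [-0.0, 0.994, 0.109, 0.0]
contact_force: [0.2, 0.1, -2.4]
gripper_width: 0.576
grasp_force: 41.8
```

Scaled: 0.001 m is 0.02.

Emit:
{"fn": "drive_effector", "kwargs": {
  "plan": [
    {"sz": 0.02, "finger_gap": 0.4},
    {"sz": 0.02, "finger_gap": 0.4},
    {"sz": 0.02, "finger_gap": 0.4},
    {"finger_gap": 0.4},
    {"finger_gap": 0.4}
  ]
}}

```text
t: 20.2
eef_pos: [0.4495, 0.2262, 0.0281]
tool_rot: [0.0, 0.994, 0.109, -0.0]
contact_force: [0.3, -0.4, -1.7]
gripper_width: 0.572
grasp_force: 41.8
```

Emit:
{"fn": "drive_effector", "kwargs": {
  "plan": [
    {"sz": 0.016, "finger_gap": 0.4},
    {"finger_gap": 0.4},
    {"finger_gap": 0.4}
  ]
}}

```text
t: 20.5
eef_pos: [0.4496, 0.2263, 0.0274]
tool_rot: [-0.0, 0.994, 0.109, 0.0]
contact_force: [-0.3, -0.4, 0.3]
gripper_width: 0.575
grasp_force: 42.0
```

Scaled: 0.0005 m is 0.01.

Emit:
{"fn": "drive_effector", "kwargs": {
  "plan": [
    {"sz": 0.01, "finger_gap": 0.4},
    {"finger_gap": 0.4},
    {"finger_gap": 0.4}
  ]
}}

```text
t: 20.8
eef_pos: [0.4496, 0.2263, 0.0273]
tool_rot: [-0.0, 0.994, 0.109, 0.0]
contact_force: [-3.5, -0.2, 7.1]
gripper_width: 0.572
grasp_force: 42.8
```

Careful with the scale: shifts go in shares of 50 mm and turns go in shares of pi/2 rad. That gives: -0.04 m is -0.8, -0.03 m is -0.6.

Emit:
{"fn": "drive_effector", "kwargs": {
  "plan": [
    {"sz": -0.01, "finger_gap": 0.6},
    {"finger_gap": 0.7},
    {"finger_gap": 0.8},
    {"finger_gap": 0.85},
    {"finger_gap": 0.85},
    {"finger_gap": 0.85},
    {"sz": -0.2, "finger_gap": 0.85},
    {"sz": -0.6, "finger_gap": 0.85},
    {"sz": -0.8, "finger_gap": 0.85},
    {"sx": -0.4, "sy": 0.02, "finger_gap": 0.4},
    {"sx": -0.6, "finger_gap": 0},
    {"sx": -0.5, "finger_gap": 0},
    {"finger_gap": 0},
    {"finger_gap": 0},
    {"finger_gap": 0}
  ],
  "grip_force": 60
}}

```text
t: 22.3
eef_pos: [0.3777, 0.2095, 0.1078]
tool_rot: [-0.0, 0.994, 0.109, 0.001]
contact_force: [-0.2, 0.2, -0.3]
gripper_width: 0.002
grasp_force: 0.0
```

```bash
python3 - <<'E'
from rd import *
o=bot.get_obs(); cs,s=np.cos(.218),np.sin(.218); d=o["eef_pos"][:2]-[.523,.2415]; print("reader xy",[cs*d[0]+s*d[1],-s*d[0]+cs*d[1]],o["q"].round(2))
im=bot.read_camera("wrist"); cv2.imwrite("pics/w7.png",im); np.save("w7.npy",np.r_[o["eef_pos"],o["tool_rot"]])
c=cam("wrist",o)
h=cv2.HoughCircles(cv2.GaussianBlur(cv2.cvtColor(im,6),(3,3),0),cv2.HOUGH_GRADIENT,1,18,param1=120,param2=15,minRadius=8,maxRadius=25)
for x in h[0]:
    p=px2w(c,x[0],x[1],.042)[:2]-[.523,.2415]; print(x.round(1),[round(cs*p[0]+s*p[1],4),round(-s*p[0]+cs*p[1],4)])
E
```

```text
reader xy [np.float64(-0.14879856904994157), np.float64(0.00021438843827872173)] [-1.62  0.69  1.34  2.28 -0.9   0.91 -1.05]
[314.5 112.5  20.5] [np.float64(-0.0737), np.float64(0.0013)]
[314.5  60.5  18.1] [np.float64(-0.0422), np.float64(0.0012)]
[314.5 159.5  20.1] [np.float64(-0.1049), np.float64(0.0013)]
```

Scaled: 0.03 m is 0.6, 0.02 m is 0.4.

Emit:
{"fn": "drive_effector", "kwargs": {
  "plan": [
    {"sy": -0.02, "sz": 0.4, "finger_gap": 0},
    {"sz": 0.6, "finger_gap": 0},
    {"sz": 0.4, "finger_gap": 0},
    {"sz": 0.14, "finger_gap": 0},
    {"finger_gap": 0},
    {"finger_gap": 0}
  ]
}}

```text
t: 22.95
eef_pos: [0.3772, 0.21, 0.0309]
tool_rot: [-0.0, 0.994, 0.109, 0.0]
contact_force: [0.5, 0.6, 0.8]
gripper_width: -0.001
grasp_force: 0.0
```

Emit:
{"fn": "drive_effector", "kwargs": {
  "plan": [
    {"sx": 0.06, "finger_gap": 0},
    {"sx": 0.06, "finger_gap": 0},
    {"sx": 0.06, "finger_gap": 0},
    {"sx": 0.06, "finger_gap": 0},
    {"sx": 0.06, "finger_gap": 0},
    {"sx": 0.06, "finger_gap": 0},
    {"finger_gap": 0}
  ]
}}

```text
t: 23.65
eef_pos: [0.3942, 0.214, 0.0303]
tool_rot: [0.0, 0.994, 0.109, 0.0]
contact_force: [0.1, -0.9, -0.3]
gripper_width: -0.001
grasp_force: 0.0
```

```bash
python3 -c "
from h import *
print(bot.get_obs()['q'].round(2))"
```

```text
[-1.44  0.78  1.1   2.28 -1.09  0.79 -0.92]
```

Scaled: 0.005 m is 0.1.

Emit:
{"fn": "drive_effector", "kwargs": {
  "plan": [
    {"sx": 0.1, "finger_gap": 0},
    {"sx": 0.1, "finger_gap": 0},
    {"sx": 0.1, "finger_gap": 0},
    {"sx": 0.1, "finger_gap": 0},
    {"sx": 0.1, "finger_gap": 0},
    {"sx": 0.1, "finger_gap": 0},
    {"sx": 0.1, "finger_gap": 0},
    {"sx": 0.1, "finger_gap": 0},
    {"sx": 0.1, "finger_gap": 0},
    {"sx": 0.1, "finger_gap": 0}
  ]
}}

```text
t: 24.65
eef_pos: [0.4432, 0.2249, 0.0303]
tool_rot: [-0.0, 0.994, 0.109, 0.0]
contact_force: [-1.2, 0.2, -0.2]
gripper_width: 0.001
grasp_force: 0.8
```

Emit:
{"fn": "drive_effector", "kwargs": {
  "plan": [
    {"sx": 0.08, "finger_gap": 0},
    {"sx": 0.08, "finger_gap": 0},
    {"sx": 0.08, "finger_gap": 0},
    {"sx": 0.08, "finger_gap": 0},
    {"sx": 0.08, "finger_gap": 0},
    {"sx": 0.08, "finger_gap": 0},
    {"sx": 0.08, "finger_gap": 0},
    {"sx": 0.08, "finger_gap": 0}
  ]
}}

```text
t: 25.45
eef_pos: [0.4742, 0.2317, 0.0303]
tool_rot: [-0.0, 0.994, 0.109, -0.0]
contact_force: [-3.1, -0.7, 2.0]
gripper_width: -0.001
grasp_force: 1.3
```

```bash
python3 - <<'E'
from rd import *
o=bot.get_obs(); cs,s=np.cos(.218),np.sin(.218); d=o["eef_pos"][:2]-[.523,.2415]; print("reader xy",[cs*d[0]+s*d[1],-s*d[0]+cs*d[1]],o["q"].round(2))
im=bot.read_camera("wrist"); cv2.imwrite("pics/w8.png",im); np.save("w8.npy",np.r_[o["eef_pos"],o["tool_rot"]])
im=bot.read_camera("side"); cv2.imwrite("pics/s8.png",im)
c=cam("wrist",o)
h=cv2.HoughCircles(cv2.GaussianBlur(cv2.cvtColor(cv2.imread("pics/w8.png"),6),(3,3),0),cv2.HOUGH_GRADIENT,1,18,param1=120,param2=15,minRadius=8,maxRadius=30)
for x in h[0]:
    p=px2w(c,x[0],x[1],.042)[:2]-[.523,.2415]; print(x.round(1),[round(cs*p[0]+s*p[1],4),round(-s*p[0]+cs*p[1],4)])
E
```

```text
reader xy [np.float64(-0.04976208539538235), np.float64(0.0010262410026706265)] [-1.33  0.86  1.07  2.1  -1.05  0.88 -0.96]
[317.5 213.5  27.2] [np.float64(-0.0191), np.float64(0.0004)]
[315.5 147.5  29.4] [np.float64(0.0109), np.float64(0.0013)]
[332.5 266.5  13.6] [np.float64(-0.0463), np.float64(-0.007)]
```

Scaled: 0.004 m is 0.08.

Emit:
{"fn": "drive_effector", "kwargs": {
  "plan": [
    {"sx": 0.08, "finger_gap": 0},
    {"sx": 0.08, "finger_gap": 0},
    {"sx": 0.08, "finger_gap": 0},
    {"sx": 0.08, "finger_gap": 0},
    {"sx": 0.08, "finger_gap": 0},
    {"sx": 0.08, "finger_gap": 0},
    {"finger_gap": 0}
  ]
}}

```text
t: 26.25
eef_pos: [0.4982, 0.237, 0.0304]
tool_rot: [-0.0, 0.994, 0.109, 0.0]
contact_force: [-0.1, -0.5, 1.1]
gripper_width: -0.003
grasp_force: 0.0
```

Emit:
{"fn": "drive_effector", "kwargs": {
  "plan": [
    {"sx": 0.08, "finger_gap": 0},
    {"sx": 0.08, "finger_gap": 0},
    {"sx": 0.08, "finger_gap": 0},
    {"sx": 0.06, "finger_gap": 0},
    {"sx": 0.06, "finger_gap": 0},
    {"sx": 0.06, "finger_gap": 0},
    {"finger_gap": 0}
  ]
}}

```text
t: 26.95
eef_pos: [0.5185, 0.2415, 0.0304]
tool_rot: [0.0, 0.994, 0.109, 0.0]
contact_force: [-0.3, -0.4, 0.5]
gripper_width: -0.002
grasp_force: 0.0
```

```bash
python3 - <<'E'
from rd import *
o=bot.get_obs(); cs,s=np.cos(.218),np.sin(.218); d=o["eef_pos"][:2]-[.523,.2415]; print("reader xy",[cs*d[0]+s*d[1],-s*d[0]+cs*d[1]],o["q"].round(2))
E
```

```text
reader xy [np.float64(-0.004368674720010921), np.float64(0.00098561680941109)] [-1.27  0.91  1.06  1.99 -1.04  0.92 -0.99]
```

Scaled: 0.003 m is 0.06, 0.002 m is 0.04.

Emit:
{"fn": "drive_effector", "kwargs": {
  "plan": [
    {"sx": 0.06, "finger_gap": 0},
    {"sx": 0.06, "finger_gap": 0},
    {"sx": 0.04, "finger_gap": 0},
    {"finger_gap": 0}
  ]
}}

```text
t: 27.35
eef_pos: [0.5263, 0.2433, 0.0303]
tool_rot: [0.0, 0.994, 0.109, 0.0]
contact_force: [-0.4, 0.7, -0.1]
gripper_width: -0.002
grasp_force: 0.0
```

Emit:
{"fn": "drive_effector", "kwargs": {
  "plan": [
    {"sx": 0.02, "finger_gap": 0},
    {"sx": 0.02, "finger_gap": 0},
    {"finger_gap": 0}
  ]
}}

```text
t: 27.65
eef_pos: [0.5276, 0.2436, 0.0303]
tool_rot: [-0.0, 0.994, 0.109, -0.0]
contact_force: [-2.6, -0.2, 1.2]
gripper_width: -0.002
grasp_force: 0.9
```

Emit:
{"fn": "drive_effector", "kwargs": {
  "plan": [
    {"sx": 0.02, "finger_gap": 0},
    {"finger_gap": 0}
  ]
}}

```text
t: 27.85
eef_pos: [0.5288, 0.2439, 0.0303]
tool_rot: [0.0, 0.994, 0.109, 0.0]
contact_force: [-1.6, -1.1, 0.9]
gripper_width: 0.004
grasp_force: 0.8
```

Scaled: 0.001 m is 0.02.

Emit:
{"fn": "drive_effector", "kwargs": {
  "plan": [
    {"sx": 0.02, "finger_gap": 0},
    {"finger_gap": 0}
  ]
}}

```text
t: 28.05
eef_pos: [0.5298, 0.2441, 0.0303]
tool_rot: [0.0, 0.994, 0.109, 0.0]
contact_force: [-1.3, -1.3, -0.1]
gripper_width: -0.0
grasp_force: 0.6
```

Emit:
{"fn": "drive_effector", "kwargs": {
  "plan": [
    {"sx": 0.02, "finger_gap": 0},
    {"finger_gap": 0}
  ]
}}

```text
t: 28.25
eef_pos: [0.5304, 0.2442, 0.0302]
tool_rot: [-0.0, 0.994, 0.109, -0.0]
contact_force: [-1.9, -1.3, 2.5]
gripper_width: 0.001
grasp_force: 1.4
```

Emit:
{"fn": "drive_effector", "kwargs": {
  "plan": [
    {"sx": 0.01, "finger_gap": 0},
    {"finger_gap": 0}
  ]
}}

```text
t: 28.45
eef_pos: [0.5304, 0.2442, 0.0302]
tool_rot: [-0.0, 0.994, 0.109, -0.001]
contact_force: [-5.6, -1.5, 4.3]
gripper_width: 0.003
grasp_force: 2.6
```

Scaled: 0.001 m is 0.02.

Emit:
{"fn": "drive_effector", "kwargs": {
  "plan": [
    {"sx": 0.02, "finger_gap": 0},
    {"finger_gap": 0}
  ]
}}

```text
t: 28.65
eef_pos: [0.5304, 0.2442, 0.0302]
tool_rot: [-0.0, 0.994, 0.109, -0.002]
contact_force: [-8.9, -0.9, 6.1]
gripper_width: 0.0
grasp_force: 4.2
```

Emit:
{"fn": "drive_effector", "kwargs": {
  "plan": [
    {"sx": 0.016, "finger_gap": 0},
    {"finger_gap": 0},
    {"finger_gap": 0}
  ]
}}

```text
t: 28.95
eef_pos: [0.5305, 0.2442, 0.0301]
tool_rot: [-0.0, 0.994, 0.109, -0.002]
contact_force: [-10.0, -1.3, 8.5]
gripper_width: -0.003
grasp_force: 5.3
```

Scaled: -0.04 m is -0.8, -0.03 m is -0.6.

Emit:
{"fn": "drive_effector", "kwargs": {
  "plan": [
    {"sx": -0.1, "finger_gap": 0},
    {"sx": -0.3, "finger_gap": 0},
    {"sx": -0.6, "finger_gap": 0},
    {"sx": -0.4, "sz": -0.4, "finger_gap": 0},
    {"sz": -0.8, "finger_gap": 0},
    {"sz": -0.8, "finger_gap": 0},
    {"sz": -0.8, "finger_gap": 0},
    {"sz": -0.6, "finger_gap": 0},
    {"finger_gap": 0},
    {"finger_gap": 0}
  ]
}}

```text
t: 29.95
eef_pos: [0.4651, 0.2302, 0.2006]
tool_rot: [-0.001, 0.994, 0.109, 0.001]
contact_force: [-0.6, -0.6, -0.2]
gripper_width: -0.005
grasp_force: 0.0
```

```bash
python3 - <<'E'
from rd import *
o=bot.get_obs(); c=cam("wrist",o); im=bot.read_camera("wrist"); np.save("w9.npy",np.r_[o["eef_pos"],o["tool_rot"]]); cv2.imwrite("pics/w9.png",im)
Q=[.523,.2415,.218]
e=[w2px(c,pose(Q,p)) for p in [(.018,0,.039),(.022,0,.071),(-.008,0,.024)]]; print("near end,roof front,plate edge",np.round(e,1))
u,v=np.int32(e[0]); u0,v0=max(0,u-65),max(0,v-60)
a=cv2.resize(im[v0:v0+110,u0:u0+130],(520,440),interpolation=cv2.INTER_CUBIC)
top=bot.read_camera("top"); b=cv2.resize(top[140:280,190:450],None,fx=1.05,fy=1.05); print(u0,v0)
b=cv2.resize(top[150:275,195:290],(273,360),interpolation=cv2.INTER_CUBIC)
O=np.zeros((600,800,3),np.uint8); O[:440,:520]=a; O[:360,525:798]=b
d=cv2.resize(top[170:260,280:440],(260,146)); O[400:546,530:790]=d
cv2.imwrite("pics/fin.png",O)
E
```

```text
near end,roof front,plate edge [[317.7 110.7]
 [317.9 105.5]
 [317.6 137. ]]
252 50
```

View pics/fin.png

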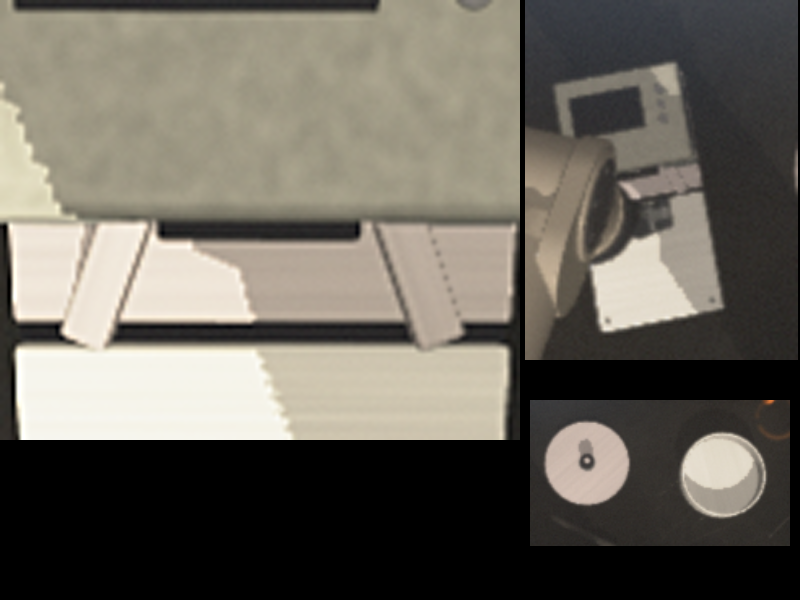

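```bash
python3 -c "
from station import bot
print(bot.hand_in())"
```

```text
the job is handed in; nothing more can be done
None
```

I handed the job in at about 30 s: the lid is flat on the table with its knob up, the carrier is home against the reader's stop (push force rose to about 13 N with no more travel), and the dish and other items were left in place by eye, though I did not re-measure them. The hand-in returned no verdict.

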